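# Sort the shut and the open hemostat at the microscopy bench

## Robot

A 7-joint arm with a two-finger parallel gripper is mounted at the origin on the work surface. World frame = base frame: x ahead of the robot, y to its left, z up, the work surface at z = 0. Lengths are in mm, angles in rad, forces in N, time in s.
With the tool pointing down it reaches from about 400 to 850 mm from the base axis. Payload 6.9 kg.
Tool frame: the origin (TCP) lies at the very end of the fingers, on their centre line; the grasp point (between the pads) lies 19 mm behind it; x points along the fingers, y is the direction in which the jaws open and shut, and the axes are right-handed (so a half turn about x gives the same grasp; the last joint's range is limited). The gripper opens to 85 mm and grips with 20 to 120 N. Pads are 22 mm wide; open, the fingers measure 114 mm over their backs; the gripper's body (76 mm by 85 mm) begins 54 mm behind the grasp point. The pads swing forward as they close: fully open they stand 13 mm farther back than shut.
Start: joints at [1.433, 0.507, -0.238, 1.5, 0.126, 1.149, -0.155], TCP at [150.234, -606.663, 192.775] pointing down, gripper open.
Joint ranges: [-3.08, 3.08], [-0.24, 2.05], [-1.43, 1.35], [0, 2.5], [-1.52, 4.66], [0.17, 1.96], [-2.89, 2.89]. Speed limits (rad/s): [2.39, 2.39, 3.14, 3.14, 3.14, 3.14, 3.14].

## Interface

Orientations are given as a unit quaternion [w, x, y, z].
In Python, from cell import bot gives the robot as it stands. The module is installed in compiled form; this text tells all that it offers.
- The arm moves only by the tool arm_command, never from a script. Its argument "rows" is a list that holds one entry, the list of rows, each a list of 5 numbers: the shift along the tool's x, y, z normalised to -1 to 1, where 1 is 40 mm, then the turn about the tool's x normalised to -1 to 1, where 1 is 0.15 rad, then the opening, from -1 (shut) to 1 (fully open). In form: [[[dx, dy, dz, yaw, fingers], ...]]. A call has 1 to 8 rows; each row shifts and turns the commanded pose from where the row before left it, along the tool's axes as they then stand; what a row does not reach is not made up. A row lasts 1/10 s, in which the tool goes at most 50 mm and 8.59 degrees, less where a joint would pass 70% of its speed; a pose out of reach is approached as far as the arm can. A call with a number of a shift or a turn outside -1 to 1 is refused whole. A call with a gripper value outside its range is refused whole. The fingers move at their own pace and stop on an object; "grip_force" is the grip in N (left out, the last holds). Time passes only in rows, so rows that do not move let the fingers close. It gives the time, the measured TCP pose, the force and the opening at its end, in the units of the state.
- bot.get_state(): the state, without advancing time (a new reading comes with each control period).
- bot.grab_frame(name): name is "scene" or "top" or "wrist"; returns the picture (420x560x3 uint8, red, green, blue); there is no depth.
- bot.camera_model(name): a dict with "camera_matrix" (3x3 intrinsics, pixels), "camera_from_world" (4x4, takes a point from world to camera coordinates); the wrist camera has in their place "T_tool_cam" (4x4, takes a point from camera to tool coordinates, whose origin is the TCP and whose axes are the tool frame's). Camera axes: x right, y up, looking along -z (the intrinsics and any distortion apply to the point x, -y, -z); pixel columns grow to the right and rows downward; lengths in mm; the calibration is good to about 2 mm. A picture is of the moment at which its call begins: read the wrist's pose just before it. camera_model takes no time and is no camera call.
- bot.hand_in(): hands the job in, once; it reports no verdict.
Trained networks look in the newest picture that a camera, given by its name, has taken for a name from the list of things; names that differ only in an ending like _2 or _b are one class to them, and where a whole thing is asked for, a point or a joint stands for the part that bears it (a point fixed in the world has none). Each returns a list of dicts, best first, with "score" (0 to 1); they miss things now and then, are a little off and sometimes report something else, mostly with a low value. They report only what shows in the picture. A call takes as long as a camera call. They do not tell look-alikes from the thing itself.
- bot.recognise(target, camera): "position" ([column, row] in pixels, amid what is visible of it).
- bot.silhouettes(target, camera): "mask" (420x560 bool, what is visible of it) and "position" ([column, row] in pixels, amid what is visible of it).
The state is a dict: "t": time; "joint_pos": joint angles; "qvel": joint speeds; "joint_efforts": joint torques, N m; "eef_pos": TCP position; "orientation": TCP orientation; "wrist_force": force on the tool from outside, world axes, zero at the start; "moment": the same for the moment, N m; "width": finger opening in mm.
Only numpy, scipy, OpenCV 4.12 (cv2) and the standard library are available. Lean on these libraries where they do the work, as an engineer would, in place of code of your own. Each camera call takes 0.05 s, during which the arm holds its last target. There are 200 camera calls.

## Task

Two steel hemostats lie on the lab bench. Lay the one whose jaws are ratcheted shut in the narrow steel tray, and the one whose jaws stand open in the wide steel tray, each flat on the tray's floor. Set them down rather than dropping them.

Things in the scene. Friction and masses are not known exactly. Their poses are not given: they have to be found in the camera images.
- hemostat_shut: Steel hemostat ratcheted shut, rigid, 70 g: jaws together, finger rings touching, 56 mm wide over the rings. Origin: centre of the underside of the box lock, the block at the pivot to grip it by (24 mm along x, 16 mm wide in y, 9 mm high, near the centre of mass). x points to the jaw tips (83 mm off), -x to the finger rings (rear end 85 mm off), z up. Round bars 5 to 7 mm thick, lying flat.
- hemostat_open: Same hemostat, standing open in a slim X (26 to 38 degrees), 85 to 105 mm wide over the rings. Stiff hinge (0.2 N m). x lies midway. Origin: centre of the underside of the box lock, the block at the pivot to grip it by (24 mm along x, 16 mm wide in y, 9 mm high, near the centre of mass). x points to the jaw tips (83 mm off), -x to the finger rings (rear end 85 mm off), z up. Round bars 5 to 7 mm thick, lying flat.
- narrow_tray: A low open steel tray fixed to the bench: 228 x 104 mm outside, 220 x 96 mm inside, walls 22 mm high and 4 mm thick, floor 4 mm above the bench. Its origin is the centre of its underside; x along its 228 mm length, y across, z up.
- wide_tray: A low open steel tray fixed to the bench: 228 x 158 mm outside, 220 x 150 mm inside, walls 22 mm high and 4 mm thick, floor 4 mm above the bench. Its origin is the centre of its underside; x along its 228 mm length, y across, z up.
Not all that is in view belongs to the job. What is shaped like the hemostat_shut but brown is not meant. Leave any blue look-alike of the narrow_tray alone.

How it is judged:
By the outcome, as a careful person would: the job done as asked, in the order asked, and still so for the second after the job is handed in, with the robot touching nothing.
It also fails if it takes over 58 s, if anything falls off the work surface, if the arm or the gripper's body presses on something with over 40 N, if the wrist force passes 120 N, or if a joint passes its speed limit or range.

## Working session

There is one attempt and no reset: what is moved stays moved. The work goes in short steps, Python scripts to look and compute and a tool call to move; the robot and the scene stay as the last step left them, time stands still between calls to the robot, and variables do not carry over. Pictures are saved under pics/ and viewed, about 8 in all and at most 12, crops included, and the job is handed in when it is done.

Besides the shell and the picture viewer there is one more tool, called after "Request:" by a JSON object that holds its "api" and its "payload", one argument or row to a line. arm_command: Moves the arm, as the interface text tells. Scaled input: -1 to 1 covers 40 mm each way for a shift and 0.15 rad each way for a turn. Its arguments: {"type":"object","properties":{"rows":{"type":"array"},"grip_force":{"type":"number"}},"required":["rows"]}

```bash
mkdir -p pics; cat > h.py <<'E'
import numpy as np, cv2
from cell import bot
from scipy.spatial.transform import Rotation as R
def save(im,n): cv2.imwrite(f'pics/{n}.png',cv2.cvtColor(im,cv2.COLOR_RGB2BGR))
def tool(s):
    T=np.eye(4); w,x,y,z=s['orientation']; T[:3,:3]=R.from_quat([x,y,z,w]).as_matrix(); T[:3,3]=s['eef_pos']; return T
def cam(name,s=None):
    m=bot.camera_model(name); K=np.array(m['camera_matrix'])
    if name=='wrist': W=tool(s)@np.array(m['T_tool_cam'])
    else: W=np.linalg.inv(np.array(m['camera_from_world']))
    return K,W
def ray(c,p):
    K,W=c; d=np.linalg.inv(K)@[p[0],p[1],1]; d=np.array([d[0],-d[1],-d[2]])
    return W[:3,3],W[:3,:3]@d
def at(c,p,z):
    o,d=ray(c,p); return o+d*(z-o[2])/d[2]
def proj(c,P):
    K,W=c; q=np.linalg.inv(W)@np.append(P,1); q=K@[q[0],-q[1],-q[2]]; return q[:2]/q[2]
def tri(a,pa,b,pb):
    o1,d1=ray(a,pa);o2,d2=ray(b,pb);d1/=np.linalg.norm(d1);d2/=np.linalg.norm(d2)
    t=np.linalg.lstsq(np.c_[d1,-d2],o2-o1,rcond=None)[0]; A=o1+d1*t[0];B=o2+d2*t[1]
    return (A+B)/2,np.linalg.norm(A-B)
E
python3 - <<'E'
from h import *
s=bot.get_state();print(s['t'],s['eef_pos'],s['orientation'],s['width']); print(tool(s).round(3))
for n in('scene','top'):
    save(bot.grab_frame(n),n+'0'); c=cam(n); print(n,c[1].round(2),c[0].round(1), bot.camera_model(n).keys())
    for t in('hemostat_shut','hemostat_open','narrow_tray','wide_tray'):
        print(t,[(np.round(r['position']),round(r['score'],2),at(c,r['position'],4).round()) for r in bot.recognise(t,n)])
a=cv2.imread('pics/scene0.png');b=cv2.imread('pics/top0.png')
print(bot.camera_model('wrist'))
E
```

```text
0.0 [ 150.05012217 -606.1242291   191.92379007] [-0.08501892 -0.7018141  -0.08628185  0.70198589] 85.21266920707194
[[-0.00000e+00  2.40000e-01 -9.71000e-01  1.50050e+02]
 [ 2.00000e-03 -9.71000e-01 -2.40000e-01 -6.06124e+02]
 [-1.00000e+00 -2.00000e-03  0.00000e+00  1.91924e+02]
 [ 0.00000e+00  0.00000e+00  0.00000e+00  1.00000e+00]]
scene [[-8.90000e-01 -2.80000e-01  3.60000e-01  9.90240e+02]
 [ 4.50000e-01 -5.70000e-01  6.90000e-01  1.02331e+03]
 [ 1.00000e-02  7.70000e-01  6.30000e-01  1.02177e+03]
 [ 0.00000e+00  0.00000e+00  0.00000e+00  1.00000e+00]] [[526.5   0.  271.8]
 [  0.  526.5 207.1]
 [  0.    0.    1. ]] dict_keys(['camera_matrix', 'camera_from_world'])
hemostat_shut [(array([367., 254.]), 0.88, array([271., 220.,   4.])), (array([423., 326.]), 0.84, array([294., 484.,   4.])), (array([298., 254.]), 0.56, array([441., 134.,   4.]))]
hemostat_open [(array([303., 320.]), 0.59, array([543., 338.,   4.]))]
narrow_tray [(array([197., 177.]), 0.94, array([ 563., -327.,    4.])), (array([269., 148.]), 0.81, array([ 273., -379.,    4.])), (array([168., 143.]), 0.69, array([ 5
[... 772 characters left out ...]
7.]), 0.77, array([ 575., -577.,    4.])), (array([368., 247.]), 0.64, array([ 278., -382.,    4.]))]
wide_tray [(array([299., 175.]), 0.82, array([ 536., -132.,    4.]))]
{'camera_matrix': array([[321.45761424,   0.        , 277.33113493],
       [  0.        , 321.45761424, 207.18293462],
       [  0.        ,   0.        ,   1.        ]]), 'T_tool_cam': array([[-7.09678567e-04,  2.67279880e-01, -9.63618681e-01,
        -1.80664883e+02],
       [ 9.99999538e-01, -4.34559477e-04, -8.57006262e-04,
        -1.38682778e+00],
       [-6.47810160e-04, -9.63618844e-01, -2.67279448e-01,
        -6.72215212e+01],
       [ 0.00000000e+00,  0.00000000e+00,  0.00000000e+00,
         1.00000000e+00]])}
```

```bash
python3 - <<'E'
import cv2,numpy as np
a=cv2.imread('pics/scene0.png');b=cv2.imread('pics/top0.png')
b=cv2.resize(b[110:290,90:460],(800,389),interpolation=cv2.INTER_CUBIC)
cv2.imwrite('pics/top1.png',b)
E
```

```text
(no output)
```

View pics/top1.png

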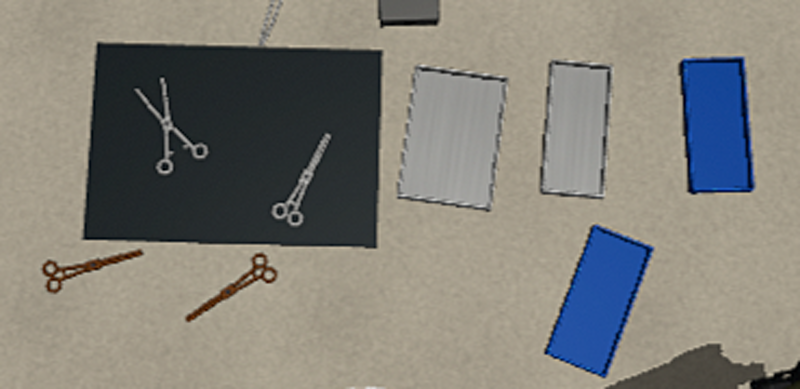

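View pics/scene0.png

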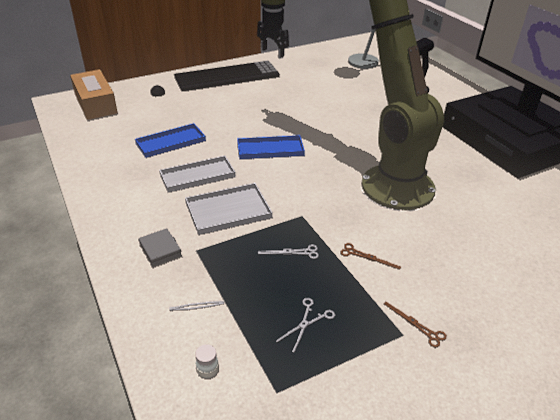

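The top crop shows two brown look-alikes at (92,265) and (232,289), which I won't touch. The steel shut hemostat has its lock at about (306,177) and the steel open one at (168,125), both on the mat. The wide steel tray is at (452,137) and the narrow one at (577,128). The blue trays are to be left alone. The scene view agrees: shut lock (291,251), open lock (304,323).

I'll go and look at the trays with the wrist camera on the way.

Request:
{"api": "arm_command", "payload": {
  "rows": [
    [[0,-0.5,-0.94,0,1],[0,-0.5,-0.94,0,1],[0,-0.5,-0.94,0,1],[0,-0.5,-0.94,0,1],[0,-0.5,-0.94,0,1],[0,-0.5,-0.94,0,1],[0,-0.5,-0.94,0,1]]
  ]
}}

```text
t: 1.2
eef_pos: [373.2, -406.3, 193.0]
orientation: [0.086, 0.702, 0.085, -0.702]
wrist_force: [0.8, -0.4, 0.2]
width: 85.6
```

Request:
{"api": "arm_command", "payload": {
  "rows": [
    [[0,-0.5,-0.94,0,1],[0,-0.5,-0.94,0,1],[0,-0.5,-0.94,0,1],[0,-0.5,-0.94,0,1],[0,-0.5,-0.94,0,1],[0,-0.5,-0.94,0,1],[0,0,0,0,1],[0,0,0,0,1]]
  ]
}}

```text
t: 2.0
eef_pos: [562.8, -235.6, 192.5]
orientation: [-0.086, -0.702, -0.087, 0.702]
wrist_force: [-0.3, -0.4, -0.5]
width: 85.2
```

```bash
cat >> h.py <<'E'
def corners(mask):
    cs,_=cv2.findContours(mask.astype(np.uint8),0,1); c=max(cs,key=cv2.contourArea); h=cv2.convexHull(c)
    for e in np.linspace(0.01,0.15,60):
        a=cv2.approxPolyDP(h,e*cv2.arcLength(h,True),True)
        if len(a)<=4: return a[:,0].astype(float)
E
python3 - <<'E'
from h import *
s=bot.get_state();print(s['t'],s['eef_pos'].round(1),tool(s)[:3,:3].round(3).tolist())
save(bot.grab_frame('wrist'),'w1'); c=cam('wrist',s); np.save('T1.npy',c[1])
t=cam('top')
bot.grab_frame('top')
for n in('narrow_tray','wide_tray'):
  for cn,cc in(('wrist',c),('top',t)):
    for r in bot.silhouettes(n,cn):
        q=corners(r['mask'])
        P=np.array([at(cc,p,22)[:2] for p in q]); 
        (ctr,sz,an)=cv2.minAreaRect(P.astype(np.float32))
        print(n,cn,round(r['score'],2),np.round(r['position']),'px',q.round().tolist(),'rim ctr',P.mean(0).round(1),np.round(sz,1),round(an,2))
E
```

```text
2.0 [ 562.8 -235.6  192.5] [[-0.0, 0.243, -0.97], [0.0, -0.97, -0.243], [-1.0, -0.0, 0.0]]
narrow_tray wrist 0.88 [354. 347.] px [[344.0, 323.0], [382.0, 346.0], [364.0, 368.0], [322.0, 350.0]] rim ctr [ 375.5 -382.2] [62.5 48. ] 71.03
narrow_tray wrist 0.75 [536. 257.] px [[545.0, 137.0], [559.0, 138.0], [559.0, 332.0], [475.0, 311.0]] rim ctr [ 570.8 -539.6] [252.5 101.9] 27.3
narrow_tray wrist 0.64 [367. 198.] px [[362.0, 92.0], [451.0, 125.0], [369.0, 302.0], [292.0, 277.0]] rim ctr [ 558.8 -339.1] [102. 224.] 85.65
narrow_tray top 0.87 [366. 170.] px [[372.0, 140.0], [369.0, 200.0], [360.0, 201.0], [368.0, 142.0]] rim ctr [ 553.6 -379. ] [ 31.4 230.5] 82.41
narrow_tray top 0.67 [370. 247.] px [[365.0, 215.0], [392.0, 224.0], [369.0, 284.0], [343.0, 272.0]] rim ctr [ 272.1 -378.6] [100.2 228.3] 68.87
narrow_tray top 0.62 [425. 166.] px [[432.0, 136.0], [438.0, 196.0], [411.0, 197.0], [406.0, 139.0]] rim ctr [ 572.9 -576.1] [222.7  97.1] 4.31
wide_tray wrist 0.66 [183. 167.] px [[139.0, 49.0], [283.0, 106.0], [218.0, 287.0], [92.0, 246.0]] rim ctr [ 537.8 -132. ] [154.7 225.4] 83.48
wide_tray top 0.88 [297. 176.] px [[284.0, 141.0], [323.0, 160.0], [312.0, 206.0], [274.0, 199.0]] rim ctr [ 525.5 -130. ] [151.7 217.4] 80.97
```

View pics/w1.png

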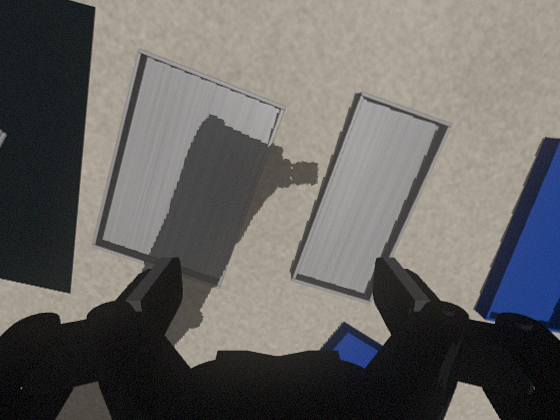

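The wrist view shows the wide steel tray at about (183,167) with an uncluttered floor, the narrow one at (367,198), and the blue trays at the right and bottom. Next I go above the hemostats.

Request:
{"api": "arm_command", "payload": {
  "rows": [
    [[0,-0.98,-0.03,0,1],[0,-0.98,-0.03,0,1],[0,-0.98,-0.03,0,1],[0,-0.98,-0.03,0,1],[0,-0.98,-0.03,0,1],[0,-0.98,-0.03,0,1],[0,-0.98,-0.03,0,1],[0,-0.98,-0.03,0,1]]
  ]
}}

```text
t: 3.1
eef_pos: [495.7, 70.6, 193.2]
orientation: [0.085, 0.702, 0.085, -0.702]
wrist_force: [0.2, -0.4, -0.2]
width: 85.3
```

Request:
{"api": "arm_command", "payload": {
  "rows": [
    [[0,-0.98,0,0,1],[0,-0.98,0,0,1],[0,0,0,0,1],[0,0,0,0,1]]
  ]
}}

```text
t: 3.5
eef_pos: [477.2, 146.2, 193.0]
orientation: [0.086, 0.702, 0.086, -0.702]
wrist_force: [-0.6, -0.7, 0.2]
width: 85.1
```

```bash
cat >> h.py <<'E'
def look(n,targets=('hemostat_shut','hemostat_open')):
    s=bot.get_state();im=bot.grab_frame('wrist');save(im,n);c=cam('wrist',s);np.save(n+'.npy',c[1])
    print(s['t'],s['eef_pos'].round(1),'yaw of y',np.degrees(np.arctan2(*tool(s)[[1,0],1])).round(2),s['width'],s['wrist_force'].round(1))
    for t in targets:
        for r in bot.silhouettes(t,'wrist'):
            m=r['mask'];v,u=np.nonzero(m);P=np.array([at(c,p,5)[:2] for p in np.c_[u,v]])
            box=cv2.minAreaRect(P.astype(np.float32))
            print(t,round(r['score'],2),np.round(r['position']),m.sum(),'rect',np.round(box[0],1),np.round(box[1],1),round(box[2],1))
            np.save(f"{n}_{t}_{int(r['position'][0])}.npy",m)
    return s,c
E
python3 - <<'E'
from h import *
look('w2')
E
```

```text
3.5 [477.2 146.2 193. ] yaw of y -76.01 85.09006201816503 [-0.6 -0.7  0.2]
hemostat_shut 0.82 [213. 304.] 959 rect [286.7 193.2] [52.1 94. ] 54.1
hemostat_shut 0.76 [295. 203.] 1833 rect [457.7 103.9] [ 53.1 164.7] 57.0
hemostat_shut 0.65 [ 30. 247.] 658 rect [317.4 418.2] [17.3 85.2] 14.0
hemostat_open 0.7 [107.  84.] 2463 rect [543.3 337. ] [148.4  88.7] 17.2
```

View pics/w2.png

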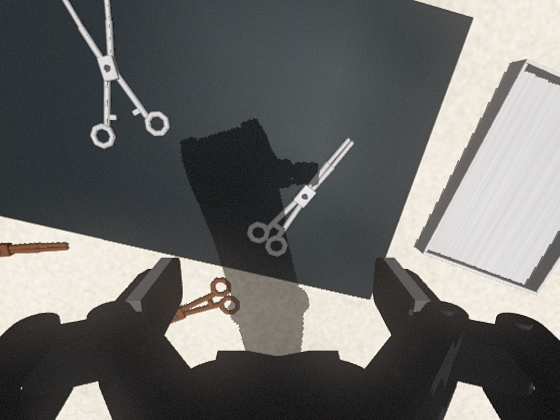

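The view shows four instruments:
- **Brown:** (213,304) and (30,247), not meant.
- **Steel, jaws together:** lock at (305,196), tips (351,140). This fits hemostat_shut.
- **Steel, open X:** lock at (108,69). This fits hemostat_open.

I'll confirm with one crop and work out the move.

```bash
python3 - <<'E'
from h import *
K,_=cam('top');c=(cam('wrist',bot.get_state())[0],np.load('w2.npy'))
im=cv2.imread('pics/w2.png');cv2.imwrite('pics/crop1.png',cv2.resize(im[125:265,235:375],(600,600),interpolation=cv2.INTER_CUBIC))
for nm,p,ps,pt in(('shut',(305,196),(291,251),(231.5,191.9)),('open',(108,69),(304,323),(167.7,167.8))):
    P,g=tri(c,p,cam('scene'),ps);Q,h=tri(c,p,cam('top'),pt); print(nm,at(c,p,9).round(1),'tri scene',P.round(1),round(g,1),'tri top',Q.round(1),round(h,1))
a=at(c,(305,196),9);b=at(c,(351,140),4);r=at(c,(267,240),4)
d=b-r;print('axis',np.degrees(np.arctan2(d[1],d[0])),np.linalg.norm(b-a),np.linalg.norm(r-a))
T=tool(bot.get_state());print('tool delta',T[:3,:3].T@(a-T[:3,3]))
E
```

```text
shut [465.  110.9   9. ] tri scene [458.2 111.9   1.6] 11.1 tri top [464.5 110.    5.5] 0.9
open [547.2 348.2   9. ] tri scene [546.8 349.4   7. ] 0.9 tri top [546.3 344.   15.9] 2.2
axis -24.47314964623872 81.6916643261155 72.5433006097846
tool delta [183.78538471  29.13341708  20.24613122]
```

View pics/crop1.png

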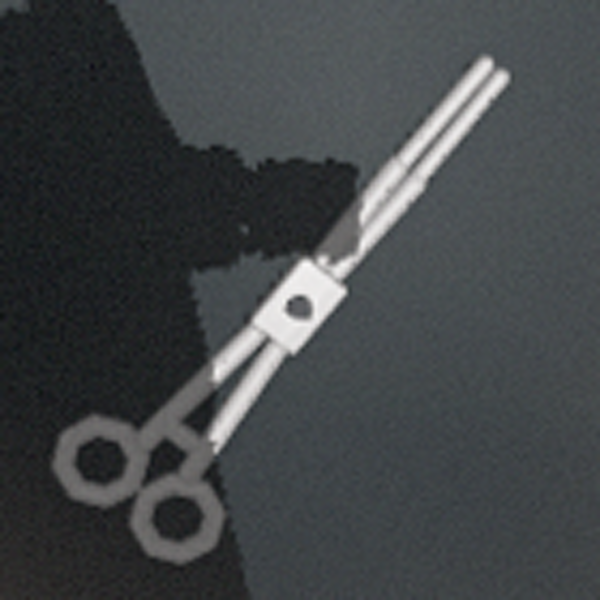

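The crop confirms it: grey steel, jaws parallel and closed, rings touching, lock at crop (299,306). I'll move above it, turn and descend part-way.

Request:
{"api": "arm_command", "payload": {
  "rows": [
    [[0.92,0.24,0.17,0,0],[0.92,0.24,0.17,0,0],[0.92,0.24,0.17,0.9,0],[0,0,0,0.9,0],[0,0,0,0.9,0],[0,0,0,0.9,0],[0,0,0,0.9,0],[0,0,0,0,0]]
  ]
}}

```text
t: 4.45
eef_pos: [464.8, 111.8, 82.4]
orientation: [-0.153, 0.69, -0.153, -0.69]
wrist_force: [-0.9, 0.3, -0.4]
width: 42.5
```

Request:
{"api": "arm_command", "payload": {
  "rows": [
    [[0,0,0,0,0],[0,0,0,0,0]]
  ]
}}

```text
t: 4.65
eef_pos: [464.6, 112.6, 82.4]
orientation: [-0.151, 0.691, -0.151, -0.691]
wrist_force: [-0.1, -0.3, 0.6]
width: 42.5
```

```bash
python3 - <<'E'
from h import *
s,c=look('w3',())
print('expected lock px',proj(c,[465,110.9,9]),proj(c,[465,110.9,0]), 'tcp',proj(c,s['eef_pos']))
E
```

```text
4.65 [464.6 112.6  82.4] yaw of y -114.65 42.49322545910156 [-0.1 -0.3  0.6]
expected lock px [279.78910444 201.27575024] [279.70224466 198.61751701] tcp [278.48007713 233.70308124]
```

View pics/w3.png

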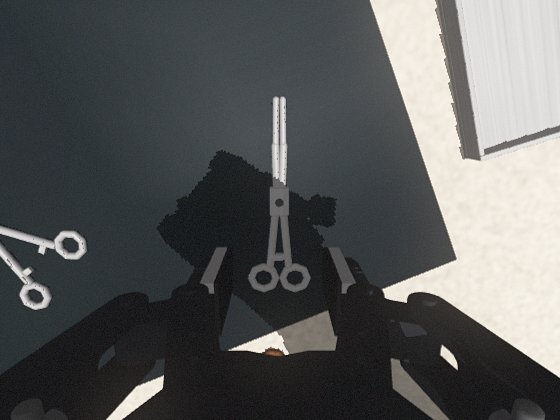

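The lock is at (279.5,202), as predicted, and the axis is vertical in the image. I'll check its height from the two wrist views.

```bash
python3 - <<'E'
from h import *
K=cam('wrist',bot.get_state())[0]
print(tri((K,np.load('w2.npy')),(304.8,196.4),(K,np.load('w3.npy')),(279.5,202)))
E
```

```text
(array([464.8246815 , 111.22641249,  10.36328829]), np.float64(0.08621834091912187))
```

Request:
{"api": "arm_command", "payload": {
  "rows": [
    [[0.9,0.035,-0.03,0,0],[0.6,0,0,0,0],[0.3,0,0,0,0],[0.15,0,0,0,0],[0,0,0,0,0],[0,0,0,0,0]]
  ]
}}

```text
t: 5.3
eef_pos: [465.3, 111.5, 4.9]
orientation: [-0.152, 0.691, -0.151, -0.69]
wrist_force: [-0.2, -0.3, 0.1]
width: 42.5
```

Request:
{"api": "arm_command", "payload": {
  "rows": [
    [[0.04,0,0,0,-1],[0,0,0,0,-1],[0,0,0,0,-1],[0,0,0,0,-1],[0,0,0,0,-1],[0,0,0,0,-1]]
  ],
  "grip_force": 60
}}

```text
t: 5.9
eef_pos: [464.9, 111.4, 2.8]
orientation: [-0.152, 0.691, -0.152, -0.691]
wrist_force: [0.4, 0.3, 0.5]
width: 0.1
```

The fingers closed fully, so the grasp missed. I'll look at it.

```bash
python3 - <<'E'
from h import *
s,c=look('w4',())
print('lock px',proj(c,[464.9,111.2,10]), 'tcp',proj(c,s['eef_pos']))
im=cv2.imread('pics/w4.png');cv2.imwrite('pics/crop2.png',cv2.resize(im[100:400,130:430],(600,600)))
E
```

```text
5.9 [464.9 111.4   2.8] yaw of y -114.76 0.07070806279389043 [0.4 0.3 0.5]
lock px [278.86770714 237.89491491] tcp [278.47705762 233.70130971]
```

View pics/crop2.png

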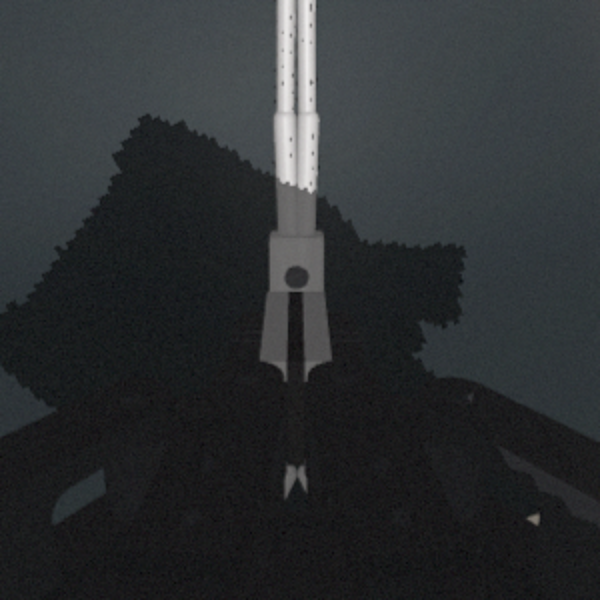

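The lock hole is at px (278,238), as predicted, but the closed fingertips end at row ~246 (TCP projects to 234). That puts the visible tips well above the lock. I'll check the tip position against the scene camera.

```bash
python3 - <<'E'
from h import *
c=cam('scene')
for d in(0,19,40,73): print(d,proj(c,[150,-606.1,192+d]).round(1))
im=bot.grab_frame('scene');save(im,'scene1');s=bot.get_state();p=s['eef_pos']
for d in(0,19,40,73): print(d,proj(c,p+[0,0,d]).round(1))
a=cv2.imread('pics/scene0.png')[0:80,230:330];b=cv2.imread('pics/scene1.png')[190:270,235:335]
cv2.imwrite('pics/cmp.png',np.vstack([cv2.resize(a,(500,400),interpolation=cv2.INTER_CUBIC),cv2.resize(b,(500,400),interpolation=cv2.INTER_CUBIC)])[:,:].copy())
x=cv2.imread('pics/cmp.png');cv2.imwrite('pics/cmp.png',np.hstack([x[:400],x[400:]])[:, :][:, :1000]) 
x=cv2.imread('pics/cmp.png');cv2.imwrite('pics/cmp.png',cv2.resize(x,(800,320)))
E
```

```text
0 [271.4  66.6]
19 [271.4  61.7]
40 [271.5  56.2]
73 [271.6  47.5]
0 [286.8 251.6]
19 [287.  246.6]
40 [287.3 241. ]
73 [287.6 232. ]
```

View pics/cmp.png

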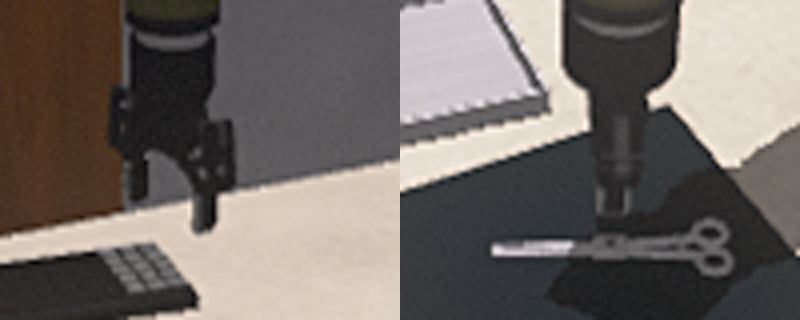

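The scene view puts the closed fingertips about 27 mm above the reported TCP, and the open-finger view at the start agrees (~40 mm open, less 13). So the stated TCP is off from the real fingertips. I'll reopen and descend in small steps, watching the force.

Request:
{"api": "arm_command", "payload": {
  "rows": [
    [[0,0,0,0,0],[0,0,0,0,0],[0,0,0,0,0],[0.25,0,0,0,0],[0.2,0,0,0,0],[0,0,0,0,0]]
  ]
}}

```text
t: 6.6
eef_pos: [463.9, 111.2, -16.6]
orientation: [0.151, -0.69, 0.152, 0.691]
wrist_force: [-0.5, -0.3, 1.2]
width: 42.6
```

```bash
python3 - <<'E'
from h import *
s,c=look('w5',())
b=cv2.imread('pics/w5.png')[160:320,180:380]
save(bot.grab_frame('scene'),'scene2');a=cv2.imread('pics/scene2.png')[200:280,240:340]
cv2.imwrite('pics/cmp2.png',np.hstack([cv2.resize(a,(400,320),interpolation=cv2.INTER_CUBIC),cv2.resize(b,(400,320),interpolation=cv2.INTER_CUBIC)]))
print(proj(cam('scene'),s['eef_pos']))
E
```

```text
6.6 [463.9 111.2 -16.6] yaw of y -114.76 42.58268588843409 [-0.5 -0.3  1.2]
[286.87243246 256.44652979]
```

View pics/cmp2.png

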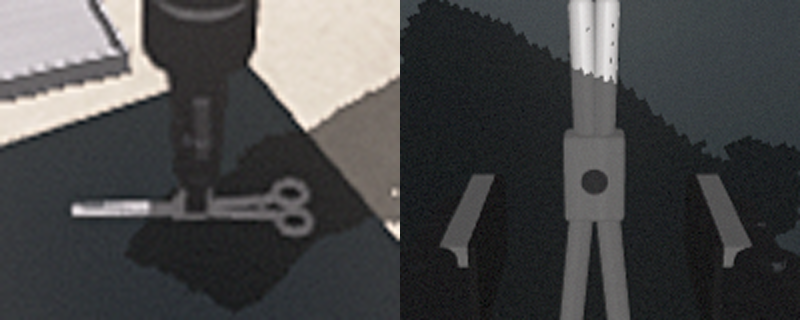

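Request:
{"api": "arm_command", "payload": {
  "rows": [
    [[0,0,0,0,-0.4],[0,0,0,0,-0.4],[0.1,0,0,0,-0.4],[0.05,0,0,0,-0.4],[0,0,0,0,-0.4]]
  ]
}}

```text
t: 7.2
eef_pos: [464.7, 111.3, -21.5]
orientation: [0.152, -0.69, 0.152, 0.691]
wrist_force: [-0.0, -1.5, 0.6]
width: 25.5
```

Request:
{"api": "arm_command", "payload": {
  "rows": [
    [[0.05,0,0,0,-0.4],[0,0,0,0,-0.4]]
  ]
}}

```text
t: 7.4
eef_pos: [464.8, 111.4, -23.4]
orientation: [0.152, -0.691, 0.152, 0.691]
wrist_force: [0.4, -0.4, 0.2]
width: 25.5
```

Request:
{"api": "arm_command", "payload": {
  "rows": [
    [[0,0,0,0,-1],[0,0,0,0,-1],[0,0,0,0,-1],[0,0,0,0,-1]]
  ],
  "grip_force": 60
}}

```text
t: 7.8
eef_pos: [465.0, 111.4, -23.1]
orientation: [-0.152, 0.691, -0.152, -0.691]
wrist_force: [-0.2, -0.0, -0.1]
width: 0.1
```

Still shut on nothing, so the tips are still too high. I'll reopen to 25 mm and feel for the bench.

Request:
{"api": "arm_command", "payload": {
  "rows": [
    [[0,0,0,0,-0.4],[0,0,0,0,-0.4],[0,0,0,0,-0.4],[0.1,0,0,0,-0.4],[0,0,0,0,-0.4]]
  ]
}}

```text
t: 8.3
eef_pos: [464.7, 111.4, -27.6]
orientation: [0.152, -0.69, 0.152, 0.691]
wrist_force: [-0.1, -0.5, 0.1]
width: 25.6
```

Request:
{"api": "arm_command", "payload": {
  "rows": [
    [[0.1,0,0,0,-0.4],[0,0,0,0,-0.4]]
  ]
}}

```text
t: 8.5
eef_pos: [464.6, 111.3, -31.7]
orientation: [0.152, -0.69, 0.152, 0.691]
wrist_force: [-0.6, 0.4, -0.3]
width: 25.9
```

```bash
python3 - <<'E'
from h import *
s,c=look('w6',())
b=cv2.imread('pics/w6.png')[160:320,180:380]
save(bot.grab_frame('scene'),'scene3');a=cv2.imread('pics/scene3.png')[200:280,240:340]
cv2.imwrite('pics/cmp3.png',np.hstack([cv2.resize(a,(400,320),interpolation=cv2.INTER_CUBIC),cv2.resize(b,(400,320),interpolation=cv2.INTER_CUBIC)]))
E
```

```text
8.5 [464.6 111.3 -31.7] yaw of y -114.76 25.8885810004008 [-0.6  0.4 -0.3]
```

View pics/cmp3.png

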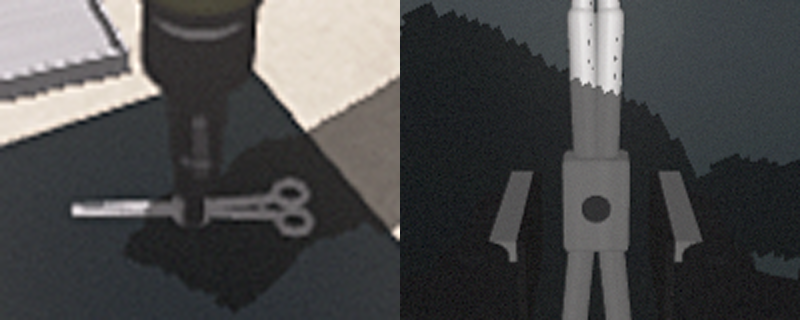

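The fingertips now straddle the lock in both views (scene crop (193,210), wrist crop lock (596,208)) with no contact yet. I'll keep feeling downward.

Request:
{"api": "arm_command", "payload": {
  "rows": [
    [[0.08,0,0,0,-0.4],[0,0,0,0,-0.4]]
  ]
}}

```text
t: 8.8
eef_pos: [464.7, 111.4, -34.7]
orientation: [0.152, -0.691, 0.152, 0.691]
wrist_force: [-0.1, -0.3, -0.2]
width: 25.5
```

Request:
{"api": "arm_command", "payload": {
  "rows": [
    [[0.05,0,0,0,-0.4],[0,0,0,0,-0.4]]
  ]
}}

```text
t: 9.0
eef_pos: [464.8, 111.4, -36.6]
orientation: [0.152, -0.691, 0.152, 0.691]
wrist_force: [-0.2, -0.6, -0.1]
width: 25.9
```

Request:
{"api": "arm_command", "payload": {
  "rows": [
    [[0,0,0,0,-1],[0,0,0,0,-1],[0,0,0,0,-1]]
  ],
  "grip_force": 60
}}

```text
t: 9.3
eef_pos: [464.9, 111.4, -36.2]
orientation: [-0.152, 0.691, -0.152, -0.691]
wrist_force: [-0.7, -0.5, 3.5]
width: 13.9
```

Request:
{"api": "arm_command", "payload": {
  "rows": [
    [[0,0,0,0,-1],[0,0,0,0,-1]]
  ]
}}

```text
t: 9.5
eef_pos: [464.9, 111.4, -36.3]
orientation: [-0.152, 0.691, -0.152, -0.691]
wrist_force: [-1.5, -0.4, 4.7]
width: 14.1
```

Request:
{"api": "arm_command", "payload": {
  "rows": [
    [[-0.25,0,0,0,-1],[-0.6,0,0,0,-1],[-0.9,0,0,0,-1],[-0.9,0,0,0,-1],[0,0,0,0,-1],[0,0,0,0,-1]]
  ]
}}

```text
t: 10.1
eef_pos: [465.5, 111.4, 70.6]
orientation: [-0.152, 0.691, -0.151, -0.69]
wrist_force: [-0.6, 0.1, -1.6]
width: 13.7
```

```bash
python3 - <<'E'
from h import *
s,c=look('w7',('hemostat_shut','hemostat_open'))
E
```

```text
10.1 [465.5 111.4  70.6] yaw of y -114.78 13.65746700958052 [-0.6  0.1 -1.6]
hemostat_shut 0.74 [275. 222.] 7561 rect [444.8 124.1] [ 36.2 234.2] 66.2
hemostat_open 0.93 [ 28. 259.] 1899 rect [489.9 321.2] [69.4 76.7] 64.3
```

Held: width steady at 13.7 mm and the mask is large in hand. I'll check the in-hand angle and get the tray move.

```bash
cat >> h.py <<'E'
def inhand(mfile,n,s):
    K=cam('wrist',s)[0];c=(K,np.load(n+'.npy'));m=np.load(mfile);v,u=np.nonzero(m);z=s['eef_pos'][2]+41
    P=np.array([at(c,p,z) for p in np.c_[u,v]]); T=tool(s);L=(P-T[:3,3])@T[:3,:3]
    y,zz=L[:,1],L[:,2]; front=L[zz<-25]
    print('z range',zz.min(),zz.max(),'tip y',y[zz<zz.min()+6].mean())
    k=np.polyfit(front[:,2],front[:,1],1);print('front axis slope deg',np.degrees(np.arctan(k[0])),'y at 0',k[1])
E
python3 - <<'E'
from h import *
import glob
s=bot.get_state()
for f in glob.glob('w7_hemostat_shut_*'): inhand(f,'w7',s)
E
```

```text
z range -82.65191969263391 51.93931142198469 tip y -1.6852354161343617
front axis slope deg 0.46983155664497583 y at 0 -1.0583602046564708
```

Request:
{"api": "arm_command", "payload": {
  "rows": [
    [[0,0,0,-0.8,-1],[0,0,0,-0.8,-1],[0,0,0,-0.77,-1],[0,0.9,-0.26,0,-1],[0,0.9,-0.26,0,-1],[0,0.9,-0.26,0,-1],[0,0.9,-0.26,0,-1],[0,0.9,-0.26,0,-1]]
  ]
}}

```text
t: 11.05
eef_pos: [502.3, -73.4, 68.3]
orientation: [0.027, -0.706, 0.027, 0.707]
wrist_force: [0.8, -0.1, -0.8]
width: 14.0
```

Request:
{"api": "arm_command", "payload": {
  "rows": [
    [[0,0.9,-0.26,0,-1],[0,0.9,-0.26,0,-1],[0,0.9,-0.26,0,-1],[0,0.9,-0.26,0,-1],[0,0.9,-0.26,0,-1],[0,0.9,-0.26,0,-1],[0,0.9,-0.26,0,-1],[0,0,0,0,-1]]
  ]
}}

```text
t: 11.85
eef_pos: [554.5, -335.7, 67.3]
orientation: [0.029, -0.706, 0.031, 0.707]
wrist_force: [-1.0, -0.7, -0.6]
width: 13.7
```

```bash
python3 - <<'E'
from h import *
s,c=look('w8',('hemostat_shut',))
for r in bot.silhouettes('narrow_tray','wrist'):
    q=corners(r['mask']);P=np.array([at(c,p,22)[:2] for p in q]);print(round(r['score'],2),q.tolist(),P.round(0).tolist(),P.mean(0))
# predicted corners of tray
a=np.radians(-4.4);Rm=np.array([[np.cos(a),-np.sin(a)],[np.sin(a),np.cos(a)]])
for x,y in((114,52),(114,-52),(-114,-52),(-114,52)): print(proj(c,np.append(Rm@[x,y]+[559,-339],22)).round())
E
```

```text
11.85 [ 554.5 -335.7   67.3] yaw of y -94.81 13.719696406764793 [-1.  -0.7 -0.6]
hemostat_shut 0.72 [293. 142.] 29551 rect [ 553.1 -339.4] [112.2 244.2] 86.0
hemostat_shut 0.68 [277. 221.] 7232 rect [ 531.7 -331.8] [ 34.  231.5] 86.2
0.88 [[559.0, 0.0], [559.0, 307.0], [510.0, 297.0], [528.0, 6.0]] [[677.0, -520.0], [457.0, -553.0], [469.0, -513.0], [675.0, -501.0]] [ 569.5569183  -521.90809786]
[200.  33.]
[364.  32.]
[346. 339.]
[220. 340.]
```

View pics/w8.png

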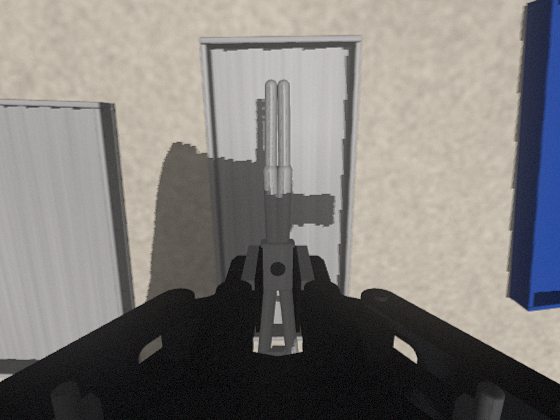

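Hemostat is held straight along the narrow steel tray, tips at (278,82), lock (278,268), tray far corners (202,39) and (361,37). I'll triangulate the rim height.

```bash
python3 - <<'E'
from h import *
s=bot.get_state();K=cam('wrist',s)[0];a=(K,np.load('T1.npy'));b=(K,np.load('w8.npy'))
A,g=tri(a,(362,92),b,(202,39));B,h=tri(a,(451,125),b,(361,37));print(A.round(1),g,B.round(1),h,np.linalg.norm(A-B))
u=(A-B)/np.linalg.norm(A-B);ax=np.array([u[1],-u[0]]);print('angle',np.degrees(np.arctan2(ax[1],ax[0])),'centre',(A+B)[:2]/2-ax*114)
# left wall line direction at z=22 in w8
print([at(b,p,20).round(1) for p in((202,39),(222,280),(361,37),(346,290))])
E
```

```text
[ 673.8 -296.6   21.2] 0.5766139937716204 [ 665.4 -396.7   25.1] 0.3549571119435361 100.51017301748286
angle -4.8263185064078655 centre [ 556.08483323 -337.06125928]
[array([ 673.8, -296.3,   20. ]), array([ 502.6, -286.9,   20. ]), array([ 666.5, -398.1,   20. ]), array([ 485.5, -383.8,   20. ])]
```

Request:
{"api": "arm_command", "payload": {
  "rows": [
    [[0.9,0.06,-0.05,0,-1],[0.7,0,0,0,-1],[0.4,0,0,0,-1],[0.25,0,0,0,-1],[0,0,0,0,-1],[0,0,0,0,-1]]
  ]
}}

```text
t: 12.6
eef_pos: [558.6, -330.8, -19.8]
orientation: [-0.027, 0.707, -0.027, -0.706]
wrist_force: [-0.1, 0.2, -0.0]
width: 13.5
```

Request:
{"api": "arm_command", "payload": {
  "rows": [
    [[0,0.17,0.03,0,-1],[0.2,0,0,0,-1],[0,0,0,0,-1],[0,0,0,0,-1]]
  ]
}}

```text
t: 13.0
eef_pos: [556.1, -338.1, -28.5]
orientation: [0.027, -0.706, 0.027, 0.707]
wrist_force: [-0.4, -0.3, -1.1]
width: 14.0
```

Request:
{"api": "arm_command", "payload": {
  "rows": [
    [[0.07,0,0,0,-1],[0,0,0,0,-1]]
  ]
}}

```text
t: 13.2
eef_pos: [556.2, -337.9, -31.5]
orientation: [0.027, -0.706, 0.027, 0.707]
wrist_force: [-0.2, -0.3, -1.3]
width: 13.8
```

Request:
{"api": "arm_command", "payload": {
  "rows": [
    [[0.04,0,0,0,-1],[0,0,0,0,-1]]
  ]
}}

```text
t: 13.4
eef_pos: [556.5, -338.1, -32.2]
orientation: [-0.027, 0.707, -0.027, -0.706]
wrist_force: [-2.2, 0.2, 4.7]
width: 13.9
```

Request:
{"api": "arm_command", "payload": {
  "rows": [
    [[0.03,0,0,0,-1],[0,0,0,0,-1]]
  ]
}}

```text
t: 13.6
eef_pos: [556.5, -338.1, -32.2]
orientation: [-0.027, 0.707, -0.027, -0.706]
wrist_force: [-3.4, 3.3, 14.2]
width: 13.8
```

Contact is at the expected height. I'll ease off, release to 25–30 mm, then lift.

Request:
{"api": "arm_command", "payload": {
  "rows": [
    [[-0.04,0,0,0,-1],[0,0,0,0,-0.6],[0,0,0,0,-0.35],[0,0,0,0,-0.3],[-0.3,0,0,0,-0.3],[-0.8,0,0,0,-0.3],[-1,0,0,0,-0.3],[-1,0,0,0,-0.3]]
  ]
}}

```text
t: 14.4
eef_pos: [556.1, -337.9, 93.4]
orientation: [0.027, -0.706, 0.027, 0.707]
wrist_force: [-0.1, 0.4, 0.5]
width: 29.7
```

Request:
{"api": "arm_command", "payload": {
  "rows": [
    [[-1,0,0,0,0],[-0.5,0,0,0,0],[0,0,0,0,0],[0,0,0,0,0]]
  ]
}}

```text
t: 14.8
eef_pos: [556.2, -338.1, 152.2]
orientation: [-0.027, 0.707, -0.027, -0.706]
wrist_force: [-0.5, 0.2, -1.2]
width: 43.0
```

```bash
python3 - <<'E'
from h import *
s,c=look('w9',('hemostat_shut',))
T=tool(s)
d=np.array([547.2,348.2])-s['eef_pos'][:2]
print('now',T[:3,:3].round(3).tolist())
# open: lock and ring pixels in w2
c2=(c[0],np.load('w2.npy'))
L=at(c2,(108,69),10);r1=at(c2,(103,135),5);r2=at(c2,(156,124),5);m=(r1+r2)/2
print(L,r1,r2,np.degrees(np.arctan2(*(L-m)[[1,0]])),np.linalg.norm(r1-r2))
# in-tray footprint at z~8
E
```

```text
14.8 [ 556.2 -338.1  152.2] yaw of y -94.4 42.95331153982839 [-0.5  0.2 -1.2]
hemostat_shut 0.95 [276. 195.] 2337 rect [ 554.9 -337.4] [ 53.9 166.7] 85.6
now [[0.001, -0.077, -0.997], [-0.0, -0.997, 0.077], [-1.0, 0.0, -0.001]]
[547.21847551 347.73598532  10.        ] [477.10778366 348.4249903    5.        ] [503.35016793 292.58993552   5.        ] 25.537602904307587 61.694538450862446
```

The shut one lies in the narrow tray (footprint centre (555,-337), 54×167 mm, aligned). Next the open one, with its lock at about (547,348) and axis ≈25.5°.

Request:
{"api": "arm_command", "payload": {
  "rows": [
    [[0,-0.95,0.086,0,0],[0,-0.95,0.086,0,0],[0,-0.95,0.086,0,0],[0,-0.95,0.086,0,0],[0,-0.95,0.086,0,0],[0,-0.95,0.086,0,0],[0,-0.95,0.086,0,0],[0,-0.95,0.086,0,0]]
  ]
}}

```text
t: 15.7
eef_pos: [551.1, -31.4, 150.3]
orientation: [0.027, -0.706, 0.027, 0.707]
wrist_force: [0.6, -0.6, -1.0]
width: 42.8
```

Request:
{"api": "arm_command", "payload": {
  "rows": [
    [[0,-0.95,0.086,0,0],[0,-0.95,0.086,0,0],[0,-0.95,0.086,0,0],[0,-0.95,0.086,0,0],[0,-0.95,0.086,0,0],[0,-0.95,0.086,0,0],[0,-0.95,0.086,0,0],[0,-0.95,0.086,0,0]]
  ]
}}

```text
t: 16.5
eef_pos: [547.2, 273.4, 150.1]
orientation: [0.027, -0.706, 0.028, 0.707]
wrist_force: [1.0, 0.1, 0.4]
width: 42.7
```

Request:
{"api": "arm_command", "payload": {
  "rows": [
    [[0.5,-0.95,0.086,0,0],[0.5,-0.95,0.086,0,0],[0,0,0,-0.87,0],[0,0,0,-0.87,0],[0,0,0,-0.87,0],[0,0,0,-0.87,0],[0,0,0,0,0],[0,0,0,0,0]]
  ]
}}

```text
t: 17.3
eef_pos: [546.6, 348.1, 110.5]
orientation: [-0.155, -0.689, -0.155, 0.691]
wrist_force: [0.7, 0.2, -0.9]
width: 42.5
```

```bash
python3 - <<'E'
from h import *
s,c=look('w10',('hemostat_open',))
print('tcp',proj(c,s['eef_pos']),'exp lock',proj(c,[547.2,347.9,10]))
E
```

```text
17.3 [546.6 348.1 110.5] yaw of y -64.71 42.54392127601908 [ 0.7  0.2 -0.9]
hemostat_open 0.56 [276. 206.] 3273 rect [547.5 352.1] [157.   86.4] 27.1
tcp [279.4596543  235.18171975] exp lock [279.20002462 195.22413603]
```

View pics/w10.png

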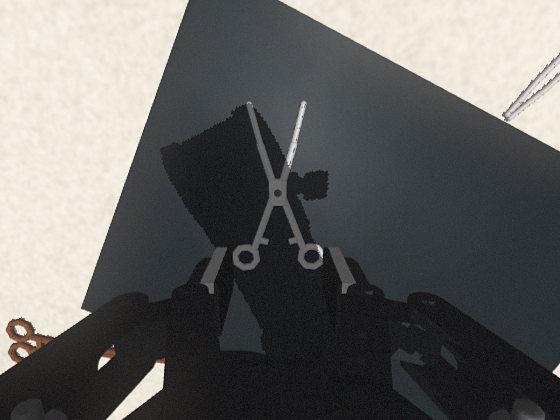

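The open steel hemostat has its lock at (277.5,193), tips (250,102)/(304,101), rings (246,257)/(311,256): an open X, so it is the right one and the axis is aligned.

```bash
python3 - <<'E'
from h import *
s=bot.get_state();K=cam('wrist',s)[0];a=(K,np.load('w2.npy'));b=(K,np.load('w10.npy'))
print(tri(a,(108,69),b,(277.5,193)))
P=at(b,(277.5,193),10);T=tool(s);print(P,T[:3,:3].T@(P-T[:3,3]),s['eef_pos'])
E
```

```text
(array([547.40040912, 349.78321703,   5.84147673]), np.float64(0.26395748214082126))
[548.39933817 350.15788158  10.        ] [101.06125885  -0.91496705  -2.31858231] [546.77742542 348.38533713 111.06343806]
```

Request:
{"api": "arm_command", "payload": {
  "rows": [
    [[0.95,-0.022,-0.058,0,0],[0.95,0,0,0,-0.3],[0.8,0,0,0,-0.4],[0.4,0,0,0,-0.4],[0.15,0,0,0,-0.4],[0,0,0,0,-0.4],[0,0,0,0,-0.4]]
  ]
}}

```text
t: 18.1
eef_pos: [549.6, 351.2, -16.9]
orientation: [0.156, 0.69, 0.156, -0.689]
wrist_force: [-0.6, 0.2, -0.2]
width: 25.4
```

Request:
{"api": "arm_command", "payload": {
  "rows": [
    [[0.2,0,0,0,-0.4],[0.1,0,0,0,-0.4],[0,0,0,0,-0.4],[0,0,0,0,-0.4]]
  ]
}}

```text
t: 18.5
eef_pos: [548.7, 350.4, -30.4]
orientation: [-0.156, -0.69, -0.156, 0.69]
wrist_force: [-0.1, 0.7, -0.3]
width: 25.4
```

Request:
{"api": "arm_command", "payload": {
  "rows": [
    [[0.14,0,0,0,-0.4],[0,0,0,0,-0.4]]
  ]
}}

```text
t: 18.7
eef_pos: [548.4, 350.1, -36.7]
orientation: [-0.156, -0.689, -0.156, 0.69]
wrist_force: [0.1, 0.8, -0.3]
width: 25.3
```

Request:
{"api": "arm_command", "payload": {
  "rows": [
    [[0,0,0,0,-1],[0,0,0,0,-1],[0,0,0,0,-1],[0,0,0,0,-1]]
  ],
  "grip_force": 60
}}

```text
t: 19.1
eef_pos: [548.8, 350.4, -35.9]
orientation: [0.156, 0.69, 0.156, -0.69]
wrist_force: [-0.3, 1.8, -1.0]
width: 14.3
```

Request:
{"api": "arm_command", "payload": {
  "rows": [
    [[-0.25,0,0,0,-1],[-0.6,0,0,0,-1],[-0.9,0,0,0,-1],[-0.9,0,0,0,-1],[0,0,0,0.93,-1],[0,0,0,0.93,-1],[0,0,0,0.93,-1],[0,0,0,0.91,-1]]
  ]
}}

```text
t: 19.9
eef_pos: [548.8, 350.6, 71.1]
orientation: [-0.041, 0.706, -0.04, -0.706]
wrist_force: [-0.4, -0.1, -0.5]
width: 14.1
```

Request:
{"api": "arm_command", "payload": {
  "rows": [
    [[0,0.5,-0.045,0,-1],[0,0.9,-0.083,0,-1],[0,0.9,-0.083,0,-1],[0,0.9,-0.083,0,-1],[0,0.9,-0.083,0,-1],[0,0.9,-0.083,0,-1],[0,0.9,-0.083,0,-1],[0,0.9,-0.083,0,-1]]
  ]
}}

```text
t: 20.7
eef_pos: [543.9, 76.0, 70.9]
orientation: [-0.039, 0.706, -0.039, -0.706]
wrist_force: [1.0, -0.2, -0.5]
width: 14.0
```

Request:
{"api": "arm_command", "payload": {
  "rows": [
    [[0,0.9,-0.083,0,-1],[0,0.9,-0.083,0,-1],[0,0.9,-0.083,0,-1],[0,0.9,-0.083,0,-1],[0,0.9,-0.083,0,-1],[0,0.7,-0.06,0,-1],[0,0,0,0,-1],[0,0,0,0,-1]]
  ]
}}

```text
t: 21.5
eef_pos: [540.0, -131.9, 70.6]
orientation: [-0.039, 0.706, -0.039, -0.706]
wrist_force: [1.2, 0.4, -1.2]
width: 14.4
```

```bash
python3 - <<'E'
from h import *
import glob
s,c=look('w11',('hemostat_open','wide_tray'))
for f in glob.glob('w11_wide*'): 
    q=corners(np.load(f)); print(f,q.tolist(),[at(c,p,22)[:2].round().tolist() for p in q])
im=bot.grab_frame('top');bot.grab_frame('scene')
for n in('top','scene'):
  for t in('hemostat_open','hemostat_shut'):
    print(n,t,[(r['position'],round(r['score'],2),at(cam(n),r['position'],8).round()) for r in bot.recognise(t,n)])
E
```

```text
21.5 [ 540.  -131.9   70.6] yaw of y -96.38 14.383934953636478 [ 1.2  0.4 -1.2]
hemostat_open 0.72 [261. 205.] 6338 rect [ 515.3 -127.1] [ 87.9 225.1] 84.1
wide_tray 0.93 [279. 154.] 46298 rect [ 532.7 -131.3] [169.4 243.9] 83.6
w11_wide_tray_278.npy [[160.0, 48.0], [398.0, 49.0], [375.0, 288.0], [181.0, 287.0]] [[659.0, -67.0], [641.0, -221.0], [468.0, -201.0], [486.0, -48.0]]
top hemostat_open [([294.4, 183.7], 0.54, array([ 501., -117.,    8.]))]
top hemostat_shut [([355.2, 173.9], 0.73, array([ 543., -338.,    8.])), ([195.7, 245.3], 0.7, array([268., 229.,   8.])), ([131.6, 233.3], 0.68, array([305., 460.,   8.]))]
scene hemostat_open [([239.6, 181.9], 0.56, array([ 452., -235.,    8.]))]
scene hemostat_shut [([427.2, 334.1], 0.96, array([303., 508.,   8.])), ([365.8, 254.4], 0.82, array([278., 222.,   8.])), ([201.9, 173.6], 0.5, array([ 544., -331.,    8.]))]
```

Request:
{"api": "arm_command", "payload": {
  "rows": [
    [[0.9,0,0.07,0,-1],[0.7,0,0,0,-1],[0.5,0,0,0,-1],[0.25,0,0,0,-1],[0.1,0,0,0,-1],[0,0,0,0,-1],[0,0,0,0,-1]]
  ]
}}

```text
t: 22.65
eef_pos: [537.9, -131.3, -27.1]
orientation: [-0.039, 0.707, -0.039, -0.706]
wrist_force: [0.1, 0.5, -1.0]
width: 13.8
```

Request:
{"api": "arm_command", "payload": {
  "rows": [
    [[0.05,0,0,0,-1],[0,0,0,0,-1]]
  ]
}}

```text
t: 22.85
eef_pos: [537.5, -131.4, -29.5]
orientation: [-0.039, 0.706, -0.039, -0.706]
wrist_force: [-0.9, 0.7, -0.7]
width: 14.1
```

Request:
{"api": "arm_command", "payload": {
  "rows": [
    [[0.05,0,0,0,-1],[0,0,0,0,-1]]
  ]
}}

```text
t: 23.05
eef_pos: [537.1, -131.3, -32.0]
orientation: [-0.039, 0.706, -0.039, -0.706]
wrist_force: [-0.8, 0.5, -0.5]
width: 13.9
```

Request:
{"api": "arm_command", "payload": {
  "rows": [
    [[0.03,0,0,0,-1],[0,0,0,0,-1]]
  ]
}}

```text
t: 23.25
eef_pos: [537.2, -131.3, -32.5]
orientation: [-0.039, 0.706, -0.039, -0.706]
wrist_force: [-2.4, -0.1, 7.7]
width: 14.5
```

Contact at the expected height again. I'll release and lift.

Request:
{"api": "arm_command", "payload": {
  "rows": [
    [[-0.02,0,0,0,-1],[0,0,0,0,-0.6],[0,0,0,0,-0.35],[0,0,0,0,-0.3],[-0.3,0,0,0,-0.3],[-0.8,0,0,0,-0.3],[-1,0,0,0,-0.3],[-1,0,0,0,-0.3]]
  ]
}}

```text
t: 24.05
eef_pos: [536.7, -130.9, 93.5]
orientation: [0.039, -0.706, 0.038, 0.706]
wrist_force: [0.8, -0.7, 0.3]
width: 29.7
```

Request:
{"api": "arm_command", "payload": {
  "rows": [
    [[-1,0,0,0,0],[-0.8,0,0,0,0],[0,0,0,0,0],[0,0,0,0,0]]
  ]
}}

```text
t: 24.45
eef_pos: [537.3, -131.3, 164.8]
orientation: [-0.039, 0.707, -0.039, -0.705]
wrist_force: [0.9, -0.3, -0.8]
width: 43.0
```

```bash
python3 - <<'E'
from h import *
s,c=look('w12',('hemostat_open','hemostat_shut','wide_tray','narrow_tray'))
# wrist rects use z=5; also predicted lock location
bot.grab_frame('scene')
for t in('hemostat_open','hemostat_shut'):
    print(t,[(r['position'],round(r['score'],2),at(cam('scene'),r['position'],8).round()) for r in bot.recognise(t,'scene')])
E
```

```text
24.45 [ 537.3 -131.3  164.8] yaw of y -96.29 43.02464039569369 [ 0.9 -0.3 -0.8]
hemostat_open 0.84 [276. 196.] 2127 rect [ 535.6 -129.8] [ 88.6 158.4] 84.8
hemostat_shut 0.89 [475. 153.] 2539 rect [ 551.8 -349. ] [ 54.6 165.2] 77.1
wide_tray 0.72 [278. 158.] 29167 rect [ 534.3 -131.4] [167.2 238.6] 83.7
narrow_tray 0.97 [522. 319.] 5471 rect [ 276.1 -388. ] [129.4 214.2] 69.5
narrow_tray 0.91 [487. 124.] 24446 rect [ 555.4 -344.9] [120.8 240. ] 86.2
hemostat_open [([239.2, 205.8], 0.71, array([ 503., -124.,    8.]))]
hemostat_shut [([362.8, 253.1], 0.63, array([283., 214.,   8.])), ([424.8, 330.1], 0.58, array([300., 497.,   8.])), ([209.7, 170.6], 0.54, array([ 515., -336.,    8.]))]
```

The open one is centred in the wide tray. But the shut one's footprint now reads (552,-349) at 77°, where it was (555,-337) at 85.6°. That view is oblique, so I'll recheck from right above.

Request:
{"api": "arm_command", "payload": {
  "rows": [
    [[0,0.85,-0.17,0,0],[0,0.85,-0.17,0,0],[0,0.85,-0.17,0,0],[0,0.85,-0.17,0,0],[0,0.85,-0.17,0,0],[0,0.85,-0.18,0,0],[0,0,0,0,0],[0,0,0,0,0]]
  ]
}}

```text
t: 25.65
eef_pos: [555.3, -339.0, 162.7]
orientation: [0.04, -0.706, 0.039, 0.706]
wrist_force: [-0.5, -0.2, 0.2]
width: 42.7
```

```bash
ls *_hemostat_*; python3 - <<'E'
from h import *
import glob
s,c=look('w13',('hemostat_shut','narrow_tray'))
K=c[0]
def tips(n,z):
    for f in glob.glob(n+'_hemostat_shut_*'):
        m=np.load(f);v,u=np.nonzero(m);cc=(K,np.load(n+'.npy'));
        if m.sum()<1500: continue
        P=np.array([at(cc,p,z)[:2] for p in np.c_[u,v]]);m0=P.mean(0);w=np.linalg.svd(P-m0,full_matrices=False)[2][0];w*=np.sign(w[0])
        t=(P-m0)@w; a=np.argsort(t); 
        px=np.c_[u,v][a]; tip=px[t[a]>t.max()-3].mean(0);rear=px[t[a]<t.min()+12].mean(0)
        print(f,m.sum(),'ang',np.degrees(np.arctan2(w[1],w[0])).round(2),'tip',tip.round(1),'rear',rear.round(1),at(cc,tip,z).round(1),at(cc,rear,z).round(1)); return cc,tip,rear
R_=[tips(n,8) for n in('w9','w12','w13')]
for i,j in((0,1),(1,2)):
    print('tip tri',tri(R_[i][0],R_[i][1],R_[j][0],R_[j][1]),'rear',tri(R_[i][0],R_[i][2],R_[j][0],R_[j][2]))
E
```

```text
w10_hemostat_open_275.npy
w11_hemostat_open_260.npy
w12_hemostat_open_275.npy
w12_hemostat_shut_474.npy
w2_hemostat_open_107.npy
w2_hemostat_shut_213.npy
w2_hemostat_shut_294.npy
w2_hemostat_shut_30.npy
w7_hemostat_open_28.npy
w7_hemostat_shut_274.npy
w8_hemostat_shut_276.npy
w8_hemostat_shut_293.npy
w9_hemostat_shut_276.npy
25.65 [ 555.3 -339.   162.7] yaw of y -96.38 42.69681157676479 [-0.5 -0.2  0.2]
hemostat_shut 0.83 [277. 196.] 2221 rect [ 554.3 -340.9] [ 54.3 165.9] 83.7
narrow_tray 0.86 [321. 334.] 944 rect [ 354.2 -410.6] [114.6  60.2] 73.7
narrow_tray 0.75 [505. 133.] 25138 rect [ 567.4 -577.6] [241.8 116.9] 4.7
narrow_tray 0.7 [282. 162.] 20076 rect [ 554.3 -339. ] [108.5 239.3] 86.1
narrow_tray 0.6 [ 88. 235.] 2456 rect [ 535.3 -127.3] [ 90.9 157.2] 85.8
w9_hemostat_shut_276.npy 2337 ang -4.34 tip [277.2 103.7] rear [277.1 255.1] [ 636.3 -343.3    8. ] [ 479.1 -331.1    8. ]
w12_hemostat_shut_474.npy 2539 ang -3.37 tip [484.4  60.8] rear [468.4 216. ] [ 635.4 -343.     8. ] [ 478.2 -335.1    8. ]
w13_hemostat_shut_277.npy 2221 ang -4.02 tip [273.4 103.5] rear [280.9 250.4] [ 635.9 -343.1    8. ] [ 478.6 -333.5    8. ]
tip tri (array([ 635.89617174, -343.31256921,    7.45714382]), np.float64(0.9327575071463265)) rear (array([ 481.02374475, -331.40176386,   13.96288855]), np.float64(1.2302582240850288))
tip tri (array([ 635.6517195 , -343.076974  ,    7.86571958]), np.float64(0.5207479399638986)) rear (array([ 479.37097322, -333.55955452,   10.49239467]), np.float64(0.5401617559836552))
```

The shut one hasn't moved: tip heights triangulate to about 8 mm and the rear to 10–14 mm, so it lies flat. The rectangle fit was just ambiguous. I'll do the same height check on the open one, then hand in if it's fine.

```bash
python3 - <<'E'
from h import *
s=bot.get_state();K=cam('wrist',s)[0]
m12=np.load('w12_hemostat_open_275.npy');ok=False
for r in bot.silhouettes('hemostat_open','wrist'):
    m=r['mask']; print(r['position'],round(r['score'],2),m.sum())
    if r['position'][0]>180: continue
    res=[]
    for n,mm in(('w12',m12),('w13',m)):
        c=(K,np.load(n+'.npy'));v,u=np.nonzero(mm);px=np.c_[u,v];P=np.array([at(c,p,8)[:2] for p in px]);d=P-[537,-131]
        a=np.radians(-6.4);X=d@[np.cos(a),np.sin(a)];Y=d@[-np.sin(a),np.cos(a)]
        o=[]
        for sx in(1,-1):
            for sy in(1,-1):
                k=(sx*X>0)&(sy*Y>0);xx=sx*X[k];o.append(px[k][xx>xx.max()-(4 if sx>0 else 12)].mean(0) if k.any() else None)
        res.append((c,o));print(n,'x',X.min().round(1),X.max().round(1),'y',Y.min().round(1),Y.max().round(1))
    for p,q in zip(res[0][1],res[1][1]): print(tri(res[0][0],p,res[1][0],q))
E
```

```text
[91.0, 229.9] 0.6 2503
w12 x -80.1 77.2 y -44.3 43.5
w13 x -79.0 77.1 y -46.2 43.2
(array([ 613.77792314, -115.35104394,    6.1312312 ]), np.float64(0.8289127463157578))
(array([ 609.2922213 , -160.52767824,    6.35463851]), np.float64(0.28956379015117695))
(array([466.12768041, -91.34366206,   5.80502435]), np.float64(0.66547592548317))
(array([ 460.40505674, -155.09704208,    7.35966909]), np.float64(0.23627501635008843))
```

Both lie flat and clear of the walls, and the gripper is high above them touching nothing.

```bash
python3 -c "
from h import *
print(bot.hand_in())"
```

```text
the job is handed in; nothing more can be done
None
```

Both hemostats are in their trays and the job is handed in: the shut one went into the narrow steel tray first, then the open one into the wide steel tray. The clock read about 26 s of the 58 s at hand-in. I lowered each to light floor contact (peak about 14 N at the wrist) before releasing it, and left the brown and blue look-alikes alone.

**Final positions, from two wrist views**
- **Shut:** tip heights were about 8 mm and the rear 10–14 mm. It lies along the tray, roughly centred.
- **Open:** all four ends were at 6–7 mm. It spans about ±80 × ±46 mm, inside the tray's ±110 × ±75 mm.

**What disagreed or failed**
- **Fingertip position:** the real fingertips sit about 36 mm behind the stated TCP. My first two closes on the shut hemostat therefore met nothing, and I found the right height with the cameras and by feel.
- **Lock width:** the lock measured about 14 mm between the pads, against the 16 mm in the text.
- **Footprint angle:** one rectangle fit of the shut hemostat from the side read 8° off. A second look from above showed it had not moved.
- **Image check:** I used all 12 picture views before the final placing, so the last checks were numerical only.

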